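# Clear a reject blank out of the drilling jig

### The job

The aluminium blank with the red stripe in the drilling jig is a reject. Draw the jig's stop bolt fully back, then slide the blank along the jig and off its open end so that it drops into the yellow bin in the drawer below, and leave the bolt drawn back. Press and push on the blank gently (never more than 25 N) and leave everything else where it is.

Things in the scene. Friction and masses are not known exactly. Their poses are not given: they have to be found in the camera images.
- jig: drilling jig fixed at the bench's front edge, open end overhanging. Origin: centre of its underside, which stands on levelling feet 2 to 9 mm above the bench; x along its channel to the open end, y to the bolt's side, z up. Dark deck 200 (x) x 130 mm, top (channel floor) at z = 10 mm. Blue rails along x, 18 mm wide, tops at z = 26 mm, inner faces at y = +43 and -43 mm
- lip (a point): middle of the top edge of the deck's open end, at x = +100 mm of the jig, level with the channel floor; axes as the jig's. The blank tips off here
- stop (a point): middle of the foot of the blue back stop's inner face, at x = -88 mm of the jig, on the channel floor; axes as the jig's. The stop (as high as the rails) closes the channel just behind the blank: at the start no finger fits behind or beside the blank, so it is moved by pressing on its top and dragging
- bolt (a joint): travel of the stop bolt along the jig's +y, in m: 0 = shut (it sticks 30 mm into the channel in front of the blank), 0.036 = fully drawn back against its end stop. About 3 N of friction; it stays where it is left.
- bolt_knob (a point): on the axis of the bolt's upright black knob (post 16 mm in diameter, 22 mm below to 20 mm above this point), 45 mm above the jig's underside; axes as the jig's. It moves with the bolt to the jig's +y. A dark housing (34 mm along x, y 43 to 63 mm of the jig, top 13 mm below this point) stands beside it on the rail; nothing else is near
- blank_center (a point): centre of the reject blank: aluminium plate 100 (x) x 80 (y) x 8 (z) mm, about 0.2 kg, a red stripe across its +x end, three dark holes; flat in the jig's channel near the back stop. x along the channel, z up; this point is 4 mm below its top face. The top is grippy to the fingertips, the deck smoother: pressed with some 6 to 15 N it follows the fingers
- bin_mouth (a point): centre of the mouth of the yellow bin that stands fixed in the open drawer, under the jig's open end: outside 200 by 220 mm, walls 4 mm, 95 mm deep, its rim 65 mm below the jig's underside; axes as the jig's
- good_blank: bystander: a good blank of the same size with four dark corner holes and no stripe, lying on the bench beside the jig (origin: centre of its underside)
- battery: bystander: grey tool battery 110 x 72 x 61 mm with an orange band (origin: centre of its underside)
- oil: bystander: white bottle, 56 mm in diameter, 150 mm tall (origin: centre of its underside)
- driver: bystander: screwdriver lying on the bench
- hammer: bystander: hammer lying on the bench
- screw_cup: bystander: steel cup, 70 mm in diameter, 60 mm tall (origin: centre of its underside)
Not all that is in view belongs to the job. What is shaped like the part that bears blank_center but blue or turquoise is not meant.

How it is judged:
On the way, in this order (a step that is already met when the one before it is completed fails the run):
1. the bolt is fully drawn back while the blank still lies in the jig (value of joint bolt above 0.032 m and x of blank_center in the frame of jig below 0 m), for 0.2 s.
2. the blank slides flat on the deck towards the open end (x of blank_center in the frame of jig above 0.03 m and z of blank_center in the frame of jig between 0.009 and 0.019 m and angle between blank_center's own z axis and vertical below 0.12 rad), for 0.1 s.
At the end, for the whole second after the job is handed in: the reject blank lies at rest inside the yellow bin (its centre within the bin's walls and at least 20 mm below the rim), the bolt still drawn back by more than 30 mm, everything else where it was (value of joint bolt above 0.03 m and z of blank_center in the frame of bin_mouth between -0.1 and -0.02 m and x of blank_center in the frame of bin_mouth between -0.096 and 0.096 m and y of blank_center in the frame of bin_mouth between -0.106 and 0.106 m and linear speed of blank below 0.02 m/s); the robot touches nothing.
It fails at once if the fingers press or push on the blank with more than 25 N (contact force between the fingers and blank above 25 N).
It fails at once if a bystander is moved by more than 20 mm (distance of any of good_blank, battery, oil, driver, hammer, screw_cup from where it was at the start of the episode above 0.02 m).
It also fails if it takes over 58 s, if anything falls off the work surface, if the arm or the gripper's body presses on something with over 40 N, if the wrist force passes 120 N, or if a joint passes its speed limit or range.

### The arm

A 6-joint arm with a two-finger parallel gripper is mounted at the origin on the work surface. World frame = base frame: x ahead of the robot, y to its left, z up, the work surface at z = 0. Lengths are in m, angles in rad, forces in N, time in s.
With the tool pointing down it reaches from about 0.325 to 0.875 m from the base axis. Payload 4.4 kg.
Tool frame: the origin (TCP) lies midway between the tips of the shut fingers; the grasp point (between the pads) lies robot.grip_point_offset behind it (robot.grip_point_offset is the distance from the TCP to the grasp point, in m); z points along the fingers, y is the direction in which the jaws open and shut (so a half turn about z gives the same grasp; the last joint's range is limited). The gripper opens to 85 mm and grips with 20 to 120 N. Pads are 22 mm wide; open, the fingers measure 114 mm over their backs; the gripper's body (76 mm by 85 mm) begins 54 mm behind the grasp point. The pads swing forward as they close: fully open they stand 13 mm farther back than shut.
Start: joints at [1.01, 0.207, 1.542, -0, 1.393, -0.15], TCP at [0.229, 0.527, 0.231] pointing down, gripper open.
Joint ranges: [-2.73, 2.73], [-0.86, 2.22], [0.23, 2.46], [-1.11, 4.25], [0.08, 2.63], [-2.82, 2.82]. Speed limits (rad/s): [2.79, 2.79, 3.14, 3.14, 3.14, 3.14].

### API

Orientations are given as a rotation vector (axis times angle).
In Python, from workcell import robot, optics gives the robot as it stands.
- The arm moves only by the tool apply_moves, never from a script. Its argument "plan" is one flat list of numbers, 7 for each row, row after row: the shift along the tool's x, y, z in mm, then the turn, a rotation vector about the tool's x, y, z in degrees, then the closure, from 0 (fully open) to 1 (shut). In form: [x, y, z, rx, ry, rz, gripper, x, y, z, rx, ry, rz, gripper, ...]. A call has 1 to 20 rows; each row shifts and turns the pose as measured when the row begins, along the tool's axes as they then stand; what a row does not reach is not made up. A row lasts 1/12 s, in which the tool goes at most 41.7 mm and 7.16 degrees, less where a joint would pass 70% of its speed; a pose out of reach is approached as far as the arm can. A call is refused whole if a number of a shift passes 41.7 or a number of a turn 7.16, either way. A call with a gripper value outside its range is refused whole. The fingers move at their own pace and stop on an object; "grip_force" is the grip in N (left out, the last holds). Time passes only in rows, so rows that do not move let the fingers close. It gives the time, the measured TCP pose, the force and the opening at its end, in the units of the state.
- robot.read_state(): the state, without advancing time (a new reading comes with each control period).
- optics.snapshot(name): name is "scene" or "top"; returns (picture, depth): 400x640x3 uint8, red, green, blue; 400x640 float32, m along the optical axis (not along the pixel's ray), 0 where there is no reading.
- optics.camera_info(name): a dict with "mtx" (3x3 intrinsics, pixels), "R" (3x3) and "t" (3): a world point X has camera coordinates R X + t. Camera axes: x right, y down, z forward; pixel columns grow to the right and rows downward; lengths in m; the calibration is good to about 2 mm. A picture is of the moment at which its call begins. camera_info takes no time and is no camera call.
- robot.close_job(): hands the job in, once; it reports no verdict.
The state is a dict: "time": time; "joints": joint angles; "qvel": joint speeds; "joint_torque": joint torques, N m; "tcp_pos": TCP position; "orientation": TCP orientation; "ft_force": force on the tool from outside, world axes, zero at the start; "moment": the same for the moment, N m; "width": finger opening in m.
Only numpy, scipy, OpenCV 4.12 (cv2) and the standard library are available. Lean on these libraries where they do the work, as an engineer would, in place of code of your own. Each camera call takes 0.05 s, during which the arm holds its last target.

## Working session

There is one attempt and no reset: what is moved stays moved. The work goes in short steps, Python scripts to look and compute and a tool call to move; the robot and the scene stay as the last step left them, time stands still between calls to the robot, and variables do not carry over. Pictures are saved under pics/ and viewed, and the job is handed in when it is done.

Besides the shell and the picture viewer there is one more tool, called after "Emit:" as name(argument=value, ...) on one line, values as JSON. apply_moves: Moves the arm, as the interface text tells. Its arguments: {"type":"object","properties":{"plan":{"type":"array","items":{"type":"number"}},"grip_force":{"type":"number"}},"required":["plan"]}

```bash
ls; mkdir -p pics; python3 - <<'E'
from workcell import robot, optics
import cv2
print(robot.read_state(), robot.grip_point_offset)
for n in ("scene","top"):
    p,d=optics.snapshot(n); cv2.imwrite(f"pics/{n}0.png",p[:,:,::-1]); 
    import numpy as np
    np.save(f"{n}_d0.npy",d); np.save(f"{n}_p0.npy",p)
    print(n,optics.camera_info(n))
E
```

```text
pics
{'time': 0.0, 'joints': array([ 1.01048962e+00,  2.07472809e-01,  1.54296427e+00, -2.49142373e-05,
        1.39349905e+00, -1.50507628e-01]), 'qvel': array([-0.00196958,  0.00054793,  0.00107131, -0.00086404, -0.00095918,
       -0.00054389]), 'joint_torque': array([-8.70769236e-04, -3.83030391e+01, -2.91598660e+01, -3.59578080e-04,
        1.05928667e-02, -7.52700004e-06]), 'tcp_pos': array([0.2287055 , 0.52672683, 0.23009089]), 'orientation': array([-0.63904767, -3.07509867,  0.00346359]), 'ft_force': array([-0.67766806,  0.37671082, -0.16627405]), 'moment': array([ 0.00944112,  0.02054954, -0.00127153]), 'width': 0.08501448640363712} 0.0187
scene {'mtx': array([[374.62764118,   0.        , 318.59363586],
       [  0.        , 374.62764118, 206.57698728],
       [  0.        ,   0.        ,   1.        ]]), 'R': array([[-0.05975776,  0.99805787, -0.0175926 ],
       [ 0.74844284,  0.03313679, -0.66237095],
       [-0.66050158, -0.05274886, -0.74896944]]), 't': array([ 0.02860873, -0.33814649,  1.47125278])}
top {'mtx': array([[408.45080346,   0.        , 316.41004844],
       [  0.        , 408.45080346, 193.82511511],
       [  0.        ,   0.        ,   1.        ]]), 'R': array([[ 0.01238035, -0.9999138 , -0.00437174],
       [-0.98465295, -0.01143   , -0.17414914],
       [ 0.17408416,  0.00646068, -0.98470958]]), 't': array([-0.0039122 ,  0.5030875 ,  1.21403122])}
```

View pics/scene0.png

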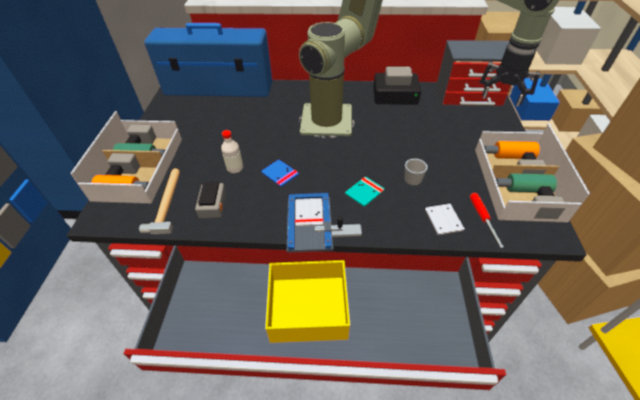

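View pics/top0.png

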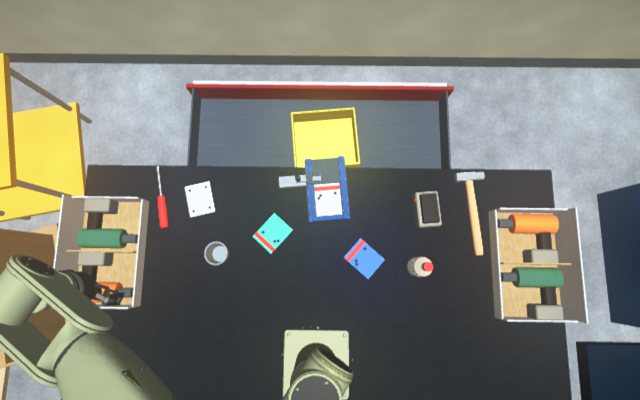

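The jig sits around (327,188) in the top view and (310,220) in the scene view. Its open end points away from the robot, with the bolt and knob on the +y side at (297,180) top. The yellow bin is beyond it.

```bash
python3 - <<'E'
import cv2
a=cv2.imread("pics/top0.png")[145:235,265:365]; b=cv2.imread("pics/scene0.png")[185:260,275:375]
cv2.imwrite("pics/ztop0.png",cv2.resize(a,None,fx=6,fy=6,interpolation=cv2.INTER_CUBIC))
cv2.imwrite("pics/zscene0.png",cv2.resize(b,None,fx=7,fy=7,interpolation=cv2.INTER_CUBIC))
E
```

```text
(no output)
```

View pics/ztop0.png

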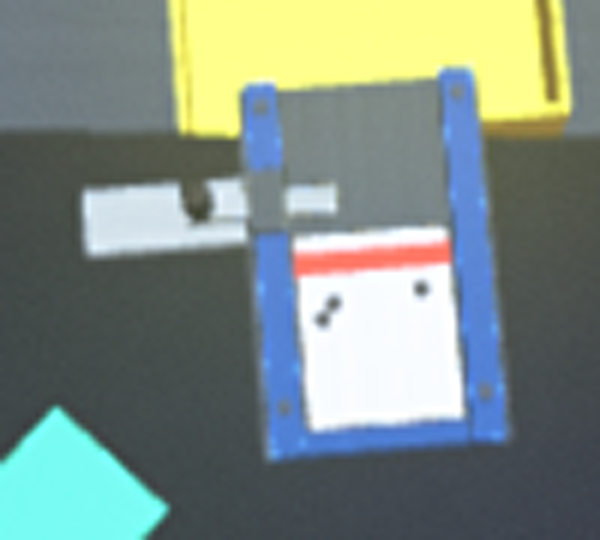

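View pics/zscene0.png

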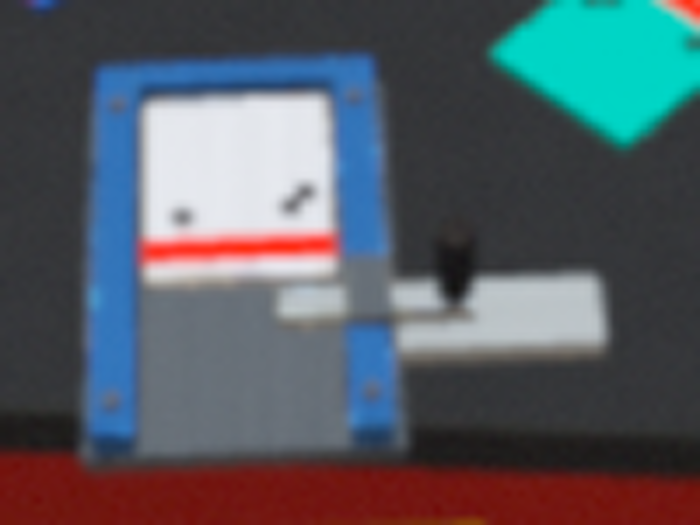

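```bash
cat > h.py <<'E'
import numpy as np, cv2
from workcell import robot, optics
def ray(n,uv):
    c=optics.camera_info(n);R=c["R"];t=c["t"]
    uv=np.atleast_2d(np.asarray(uv,float))
    d=np.c_[uv,np.ones(len(uv))]@np.linalg.inv(c["mtx"]).T@R
    return -R.T@t,d
def onz(n,uv,z):
    C,d=ray(n,uv); return C+d*((z-C[2])/d[:,2])[:,None]
def tri(uvs):
    A=0;b=0
    for n,uv in uvs.items():
        C,d=ray(n,uv);d=d[0]/np.linalg.norm(d[0]);P=np.eye(3)-np.outer(d,d);A=A+P;b=b+P@C
    return np.linalg.solve(A,b)
def proj(n,X):
    c=optics.camera_info(n);q=(np.atleast_2d(X)@c["R"].T+c["t"])@c["mtx"].T
    return q[:,:2]/q[:,2:]
E
python3 - <<'E'
from h import *
def win(m,x0,y0,x1,y1):
    o=np.zeros_like(m);o[y0:y1,x0:x1]=m[y0:y1,x0:x1];return o
for n,w,wj in (("top",(312,175,346,222),(300,150,352,226)),("scene",(290,192,328,230),(283,188,336,252))):
    p=np.load(f"{n}_p0.npy");hsv=cv2.cvtColor(p,cv2.COLOR_RGB2HSV);H,S,V=cv2.split(hsv)
    white=win((((S<40)&(V>185))|(((H<8)|(H>172))&(S>100)&(V>120))).astype(np.uint8),*w)
    blue=win(((H>98)&(H<120)&(S>130)&(V>90)).astype(np.uint8),*wj)
    for nm,m,z in (("blank",white,.023),("rail",blue,.031)):
        cs,_=cv2.findContours(m,0,1);c=max(cs,key=cv2.contourArea)
        if nm=="rail": c=np.vstack([k for k in cs if cv2.contourArea(k)>15])
        W=onz(n,c[:,0,:],z)[:,:2].astype(np.float32)*1000
        r=cv2.minAreaRect(W);print(n,nm,r, cv2.boxPoints(r).round(1).tolist(), cv2.boundingRect(c))
    d=np.load(f"{n}_d0.npy")
    C,D=ray(n,[[0,0]])
    print(C)
    # depth heights along column
def P(n,u,v):
    d=np.load(f"{n}_d0.npy")[v,u];C,D=ray(n,[[u,v]]);return (C+D[0]*d).round(4)
for uv in ((320,200),(330,205),(325,165),(350,200),(310,200),(285,180),(280,200),(298,177),(298,179),(309,178)): print(uv,P("top",*uv))
for uv in ((340,218),(340,222),(340,226),(310,208),(308,240),(310,300)): print("s",uv,P("scene",*uv))
E
```

```text
top blank ((491.2012634277344, -32.97250747680664), (101.73884582519531, 80.44468688964844), 5.2646307945251465) [[436.8999938964844, 2.4000000953674316], [444.20001220703125, -77.69999694824219], [545.5, -68.4000015258789], [538.2000122070312, 11.699999809265137]] (314, 183, 28, 33)
top rail ((522.2797241210938, -30.03571319580078), (194.13973999023438, 120.23685455322266), 5.335376262664795) [[420.0, 20.799999237060547], [431.20001220703125, -98.9000015258789], [624.5, -80.9000015258789], [613.2999877929688, 38.79999923706055]] (306, 160, 43, 62)
[ 0.28407142 -0.00600504  1.28306333]
scene blank ((491.5871887207031, -28.697429656982422), (99.88582611083984, 80.42150115966797), 3.4918711185455322) [[439.29998779296875, 8.399999618530273], [444.20001220703125, -71.9000015258789], [543.9000244140625, -65.80000305175781], [539.0, 14.5]] (295, 199, 28, 26)
scene rail ((527.1246948242188, -27.41803741455078), (208.4970703125, 124.34640502929688), 4.664048194885254) [[418.20001220703125, 26.100000381469727], [428.29998779296875, -97.9000015258789], [636.0999755859375, -80.9000015258789], [626.0, 43.0]] (288, 193, 43, 56)
[1.22655769 0.06025883 0.87844826]
(320, 200) [ 0.4878 -0.0092  0.0203]
(330, 205) [ 0.4727 -0.0407  0.0183]
(325, 165) [ 0.6023 -0.024   0.0138]
(350, 200) [ 0.4926 -0.1049 -0.0027]
(310, 200) [0.4859 0.0219 0.03  ]
(285, 180) [0.5526 0.1029 0.0105]
(280, 200) [ 4.896e-01  1.181e-01 -1.000e-04]
(298, 177) [0.5503 0.0587 0.0675]
(298, 179) [0.5466 0.0592 0.0558]
(309, 178) [0.5553 0.026  0.0318]
s (340, 218) [0.5505 0.0658 0.0663]
s (340, 222) [0.5552 0.0662 0.0542]
s (340, 226) [0.5576 0.0667 0.0391]
s (310, 208) [ 0.4794 -0.0257  0.0234]
s (308, 240) [ 0.5944 -0.023   0.0162]
s (310, 300) [ 0.6933 -0.0158 -0.1529]
```

```bash
python3 - <<'E'
from h import *
for n,(x0,y0,x1,y1) in (("top",(290,170,306,186)),("scene",(332,212,350,234))):
    p=np.load(f"{n}_p0.npy").astype(int).max(2)
    print(n,x0,y0);print(p[y0:y1,x0:x1])
    d=np.load(f"{n}_d0.npy")
    v,u=np.mgrid[y0:y1,x0:x1];C,D=ray(n,np.c_[u.ravel(),v.ravel()])
    X=C+D*d[v,u].reshape(-1,1)
    s=(X[:,2]>.04)
    print(s.sum(),X[s].min(0),X[s].max(0),X[s].mean(0))
    t=X[:,2]>.06; print("top pts",X[t].round(4))
# lines of rails' inner/outer edges: right outer rail top view via edge
E
```

```text
top 290 170
[[ 87  89  89  88  91  90  90  92  91  93  92  95  90  91 101 144]
 [ 87  88  88  88  90  89  90  90  90  93  92  91  92  92  98 133]
 [ 88  88  87  87  90  90  87  91  91  90  91  90  91  91  96 123]
 [ 86  87  87  88  88  90  89  89  88  90  88  88  93  91  98 116]
 [ 85  86  90  91  90  88  88  88  90  95 107 107 118 124 142 138]
 [116 120 142 144 138  93  93  95 102 149 212 216 219 220 218 172]
 [219 219 226 226 214 104  95 101 104 139 218 240 240 238 233 179]
 [237 238 237 239 235 111  93 102 106 110 187 250 243 242 237 215]
 [235 236 236 237 234 144  97 103  98  95 166 245 240 239 237 231]
 [235 235 234 235 232 151  85  84  81  84 149 238 237 237 238 236]
 [235 234 234 234 234 198 101  72  70  97 182 239 237 238 243 241]
 [233 234 233 234 234 227 183  95  87 112 174 186 181 183 195 188]
 [234 234 233 234 234 230 195 157 175 183 198 213 213 215 217 207]
 [235 236 235 236 236 235 226 227 233 234 233 238 238 239 241 235]
 [239 238 239 239 239 238 239 239 239 239 239 239 239 239 240 235]
 [239 239 238 238 237 225 225 221 205 202 203 200 188 180 172 166]]
29 [0.54532694 
[... 2455 characters left out ...]
97]
 [0.5459 0.0657 0.0696]
 [0.547  0.0685 0.071 ]
 [0.548  0.0601 0.0674]
 [0.5491 0.0629 0.0688]
 [0.5519 0.0657 0.0723]
 [0.5492 0.0685 0.0692]
 [0.55   0.0713 0.0703]
 [0.5547 0.0574 0.0709]
 [0.5539 0.0602 0.07  ]
 [0.5539 0.063  0.0703]
 [0.5505 0.0658 0.0663]
 [0.5541 0.0686 0.0708]
 [0.5527 0.0714 0.0692]
 [0.5514 0.0575 0.0625]
 [0.5555 0.0603 0.0676]
 [0.5576 0.0631 0.0703]
 [0.5558 0.0659 0.0683]
 [1.2266 0.0603 0.8784]
 [0.5542 0.0715 0.0667]
 [0.5541 0.0576 0.0613]
 [0.5563 0.0604 0.0641]
 [0.5572 0.0632 0.0654]
 [0.5584 0.066  0.067 ]
 [0.5581 0.0688 0.0668]
 [0.5544 0.0716 0.0625]
 [0.5586 0.0605 0.0625]
 [0.5577 0.0633 0.0616]
 [0.5582 0.0661 0.0623]
 [0.5586 0.0689 0.0631]]
```

Emit:
apply_moves(plan=[0,0,0,0,0,6.83,0,0,0,0,0,0,6.83,0,0,0,0,0,0,6.83,0,0,0,0,0,0,6.83,0,0,0,0,0,0,6.83,0,0,0,0,0,0,6.83,0,0,0,0,0,0,6.83,0,0,0,0,0,0,6.83,0,0,0,0,0,0,6.83,0])

```text
time: 0.85
tcp_pos: [0.2264, 0.5231, 0.2236]
orientation: [2.175, 2.263, -0.023]
ft_force: [1.0, -0.3, -0.6]
width: 0.0853
```

```bash
cat >> h.py <<'E'
from scipy.spatial.transform import Rotation as Ro
def st():
    s=robot.read_state();R=Ro.from_rotvec(s["orientation"]).as_matrix()
    print("t",round(s["time"],2),"tcp",s["tcp_pos"].round(4),"yawy",np.degrees(np.arctan2(R[1,1],R[0,1])).round(2),"zaxis",R[:,2].round(3),"f",s["ft_force"].round(1),"w",round(s["width"],4),"j",s["joints"].round(2));return s,R
def rel(target):
    s,R=st();print("tool shift mm",(R.T@(np.asarray(target)-s["tcp_pos"])*1000).round(1))
E
python3 -c "
from h import *
rel([.552,.063,.2])"
```

```text
t 0.85 tcp [0.2264 0.5231 0.2236] yawy 2.27 zaxis [-0.008 -0.013 -1.   ] f [ 1.  -0.3 -0.6] w 0.0853 j [1.01 0.21 1.55 0.   1.39 0.97]
tool shift mm [-472.3  307.3   26.8]
```

Emit:
apply_moves(plan=[-33.5,22,0,0,0,-1.3,0,-33.5,22,0,0,0,-1.3,0,-33.5,22,0,0,0,0,0,-33.5,22,0,0,0,0,0,-33.5,22,0,0,0,0,0,-33.5,22,0,0,0,0,0,-33.5,22,0,0,0,0,0,-33.5,22,0,0,0,0,0,-33.5,22,0,0,0,0,0,-33.5,22,0,0,0,0,0])

```text
time: 1.68
tcp_pos: [0.4727, 0.1987, 0.2193]
orientation: [-2.108, -2.326, 0.033]
ft_force: [0.0, 0.8, 0.8]
width: 0.0857
```

```bash
python3 -c "
from h import *
rel([.552,.063,.16])"
```

```text
t 1.68 tcp [0.4727 0.1987 0.2193] yawy 5.63 zaxis [-0.016 -0.014 -1.   ] f [0.  0.8 0.8] w 0.0857 j [ 0.24  0.1   1.69 -0.01  1.37  0.14]
tool shift mm [-142.1   66.6   59.9]
```

Emit:
apply_moves(plan=[-32,15,10,0,0,0,0,-32,15,10,0,0,0,0,-32,15,10,0,0,0,0,-20,10,10,0,0,0,0,0,0,0,0,0,0,0])

```text
time: 2.1
tcp_pos: [0.5447, 0.0751, 0.1778]
orientation: [2.119, 2.318, -0.032]
ft_force: [0.0, -0.8, -0.5]
width: 0.0856
```

```bash
cat >> h.py <<'E'
def rel(target,yaw=5):
    s,R=st();print("tool shift mm",(R.T@(np.asarray(target)-s["tcp_pos"])*1000).round(1))
    a=np.radians(yaw);T=np.array([[-np.sin(a),np.cos(a),0],[np.cos(a),np.sin(a),0],[0,0,-1]])
    print("turn deg",np.degrees(Ro.from_matrix(R.T@T).as_rotvec()).round(2))
E
sed -i 's/T=np.array(\(.*\))$/T=np.array(\1).T/' h.py
python3 -c "
from h import *
rel([.552,.063,.16])
for n in ('top','scene'):
  p,d=optics.snapshot(n); cv2.imwrite(f'pics/{n}1.png',p[:,:,::-1])
"
```

```text
t 2.1 tcp [0.5447 0.0751 0.1778] yawy 5.13 zaxis [-0.013 -0.016 -1.   ] f [ 0.  -0.8 -0.5] w 0.0856 j [-0.01  0.21  1.65 -0.02  1.29 -0.1 ]
tool shift mm [-12.4   6.5  17.9]
turn deg [-0.84  0.82  0.13]
```

View pics/scene1.png

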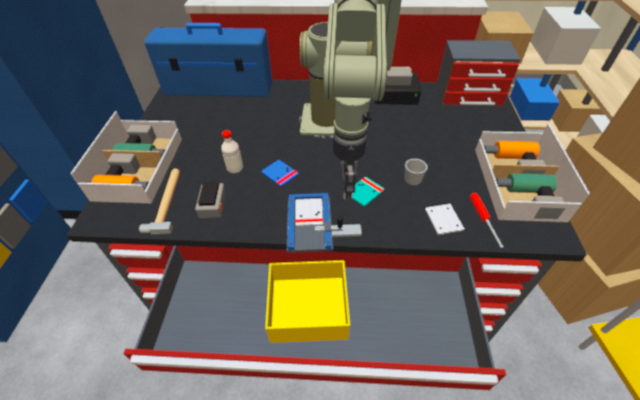

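The gripper is above and slightly short of the knob (340,222). I'll move it over the knob.

Emit:
apply_moves(plan=[-6,3,10,-0.8,0.8,0,0,-6,3,15,0,0,0,0,0,0,15,0,0,0,0,0,0,15,0,0,0,0,0,0,0,0,0,0,0])

```text
time: 2.62
tcp_pos: [0.5501, 0.0738, 0.1262]
orientation: [-2.108, -2.329, -0.012]
ft_force: [-1.1, -0.5, -1.3]
width: 0.0856
```

```bash
python3 -c "
from h import *
rel([.552,.063,.038])
for n,(x,y,X,Y) in (('top',(260,140,370,235)),('scene',(275,140,395,255))):
  p,d=optics.snapshot(n); cv2.imwrite(f'pics/{n}2.png',cv2.resize(p[y:Y,x:X,::-1],None,fx=5,fy=5,interpolation=2))
  print(n, proj(n,[robot.read_state()['tcp_pos']]))
"
```

```text
t 2.62 tcp [0.5501 0.0738 0.1262] yawy 5.69 zaxis [ 0.005  0.006 -1.   ] f [-1.1 -0.5 -1.3] w 0.0856 j [-0.03  0.27  1.7   0.01  1.17 -0.13]
tool shift mm [-11.4   0.3  88.1]
turn deg [ 0.32 -0.3   0.69]
top [[291.70925913 172.25967159]]
scene [[343.50161929 203.67561514]]
```

View pics/scene2.png

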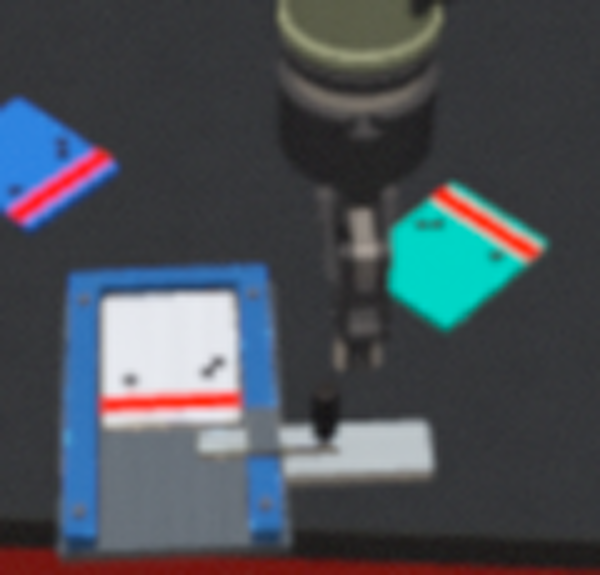

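View pics/top2.png

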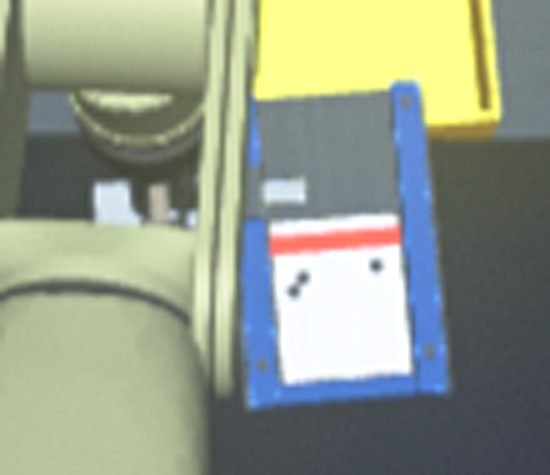

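In the scene crop the finger sits at (358,350), right of and above the knob at (325,400). The shift still needed is -11 mm along tool x.

Emit:
apply_moves(plan=[-6,0,10,0,0,0.5,0,-5,0,10,0,0,0,0,0,0,8,0,0,0,0,0,0,0,0,0,0,0])

```text
time: 3.05
tcp_pos: [0.5563, 0.064, 0.1032]
orientation: [2.108, 2.316, 0.026]
ft_force: [0.1, -0.9, 0.2]
width: 0.0854
```

```bash
python3 -c "
from h import *
rel([.552,.063,.038])
for n,(x,y,X,Y) in (('scene',(275,140,395,255)),):
  p,d=optics.snapshot(n); cv2.imwrite(f'pics/{n}3.png',cv2.resize(p[y:Y,x:X,::-1],None,fx=5,fy=5,interpolation=2))
  print(n, proj(n,[robot.read_state()['tcp_pos']]))
"
```

```text
t 3.05 tcp [0.5563 0.064  0.1032] yawy 5.36 zaxis [ 0.018  0.005 -1.   ] f [ 0.1 -0.9  0.2] w 0.0854 j [-0.04  0.3   1.71  0.01  1.11 -0.14]
tool shift mm [-0.9 -5.6 65.1]
turn deg [ 1.07 -0.22  0.36]
scene [[339.61426384 210.92882661]]
```

View pics/scene3.png

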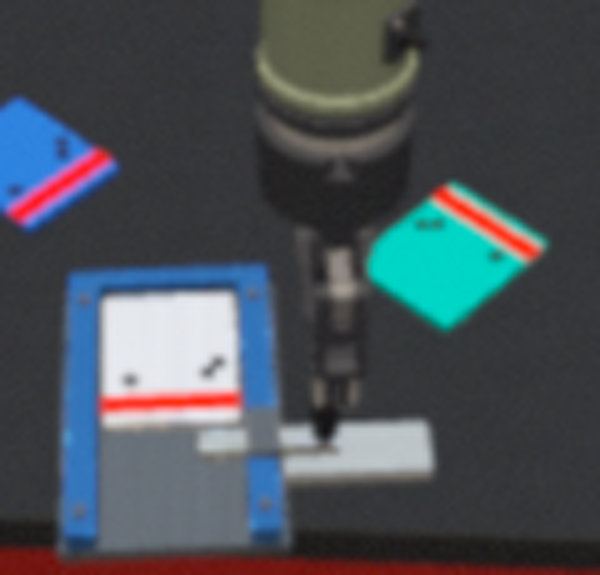

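```bash
python3 -c "
from h import *
print(proj('scene',[[.556+.045,.064+.0042,.116],[.556-.045,.064-.0042,.116],[.552,.063,.07]]))
print(((proj('scene',[[.556+.045,.064+.0042,.116],[.552,.063,.07]])-[275,140])*5))
"
```

```text
[[340.95413012 220.70151191]
 [338.59227761 195.61289184]
 [339.00880735 217.52651899]]
[[329.77065061 403.50755957]
 [320.04403673 387.63259495]]
```

Emit:
apply_moves(plan=[-1,-3,15,1,-0.2,0,0,-1,-2,15,0,0,0,0,0,0,15,0,0,0,0,0,0,12,0,0,0,0,0,0,0,0,0,0,0])

```text
time: 3.52
tcp_pos: [0.5556, 0.061, 0.0474]
orientation: [2.113, 2.317, 0.009]
ft_force: [-0.5, -0.7, -0.7]
width: 0.085
```

```bash
python3 -c "
from h import *
rel([.552,.0615,.038])
for n,(x,y,X,Y) in (('scene',(275,140,395,255)),):
  p,d=optics.snapshot(n); cv2.imwrite(f'pics/{n}4.png',cv2.resize(p[y:Y,x:X,::-1],None,fx=5,fy=5,interpolation=2))
"
```

```text
t 3.52 tcp [0.5556 0.061  0.0474] yawy 5.28 zaxis [ 0.008  0.    -1.   ] f [-0.5 -0.7 -0.7] w 0.085 j [-0.05  0.39  1.73  0.    1.01 -0.14]
tool shift mm [ 0.9 -3.6  9.4]
turn deg [0.47 0.03 0.28]
```

View pics/scene4.png

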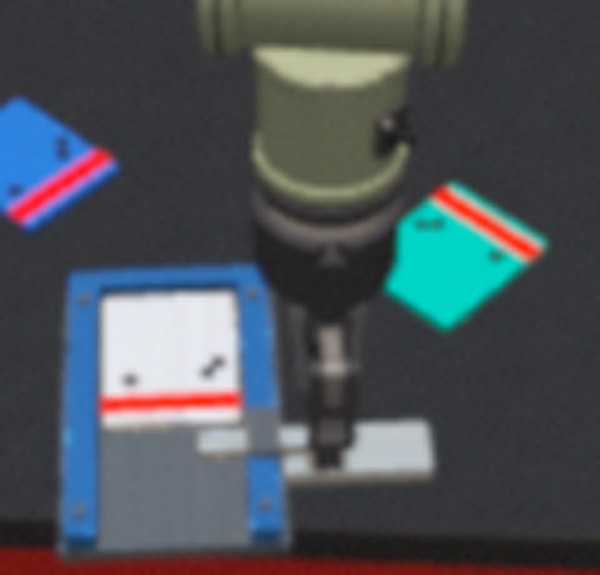

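Emit:
apply_moves(plan=[0.5,-3.5,5,0.4,0,0,0,0,0,0,0,0,0,0.5,0,0,0,0,0,0,0.85,0,0,0,0,0,0,1,0,0,0,0,0,0,1,0,0,0,0,0,0,1], grip_force=30)

```text
time: 4.07
tcp_pos: [0.5556, 0.0611, 0.0466]
orientation: [2.112, 2.316, 0.008]
ft_force: [-1.2, 0.8, -1.0]
width: 0.0256
```

```bash
python3 -c "
from h import *
rel([.552,.0615,.038])
"
```

```text
t 4.07 tcp [0.5556 0.0611 0.0466] yawy 5.29 zaxis [ 0.009 -0.001 -1.   ] f [-1.2  0.8 -1. ] w 0.0256 j [-0.04  0.39  1.73 -0.    1.01 -0.14]
tool shift mm [ 0.7 -3.6  8.6]
turn deg [0.48 0.09 0.29]
```

Emit:
apply_moves(plan=[0,-2,5,0,0,0,0.6,0,-2,5,0,0,0,0.6,0,0,0,0,0,0,0.6])

```text
time: 4.32
tcp_pos: [0.5525, 0.0607, 0.037]
orientation: [2.11, 2.315, 0.011]
ft_force: [0.2, -0.9, 0.1]
width: 0.0346
```

```bash
python3 -c "
from h import *
rel([.552,.0615,.038])
"
```

```text
t 4.32 tcp [0.5525 0.0607 0.037 ] yawy 5.3 zaxis [ 0.011 -0.001 -1.   ] f [ 0.2 -0.9  0.1] w 0.0346 j [-0.05  0.4   1.74 -0.    0.99 -0.14]
tool shift mm [ 0.8 -0.4 -1. ]
turn deg [0.64 0.11 0.3 ]
```

Good. Closing on the knob.

Emit:
apply_moves(plan=[0,0,0,0,0,0,1,0,0,0,0,0,0,1,0,0,0,0,0,0,1,0,0,0,0,0,0,1,0,0,0,0,0,0,1], grip_force=30)

```text
time: 4.73
tcp_pos: [0.5522, 0.0608, 0.0365]
orientation: [2.111, 2.315, 0.01]
ft_force: [1.3, 0.6, -0.4]
width: 0.0153
```

```bash
python3 -c "
from h import *
rel([.552,.0615,.038])
"
```

```text
t 4.73 tcp [0.5522 0.0608 0.0365] yawy 5.29 zaxis [ 0.011 -0.001 -1.   ] f [ 1.3  0.6 -0.4] w 0.0153 j [-0.05  0.4   1.74 -0.    0.99 -0.14]
tool shift mm [ 0.8 -0.1 -1.5]
turn deg [0.6  0.1  0.29]
```

The opening is 15 mm, so the gripper holds the 16 mm post. I'll pull towards jig +y, which is tool +x.

Emit:
apply_moves(plan=[8,0,0,0,0,0,1,8,0,0,0,0,0,1,8,0,0,0,0,0,1,5,0,0,0,0,0,1])

```text
time: 5.07
tcp_pos: [0.5496, 0.0884, 0.0365]
orientation: [2.11, 2.312, 0.004]
ft_force: [1.4, -3.5, 0.5]
width: 0.0151
```

```bash
python3 -c "
from h import *
rel([.552-.0031,.0608+.0359,.0365])
"
```

```text
t 5.07 tcp [0.5496 0.0884 0.0365] yawy 5.22 zaxis [ 0.01  -0.006 -1.   ] f [ 1.4 -3.5  0.5] w 0.0151 j [ 0.01  0.4   1.74 -0.01  0.99 -0.08]
tool shift mm [ 8.4  0.  -0.1]
turn deg [0.56 0.38 0.22]
```

Emit:
apply_moves(plan=[5,0,0,0,0,0,1,5,0,0,0,0,0,1,4,0,0,0,0,0,1])

```text
time: 5.32
tcp_pos: [0.5491, 0.0942, 0.0364]
orientation: [2.091, 2.309, -0.019]
ft_force: [1.5, -17.6, 0.1]
width: 0.0152
```

```bash
python3 -c "
from h import *
rel([.552-.0031,.0608+.0359,.0365])
"
```

```text
t 5.32 tcp [0.5491 0.0942 0.0364] yawy 5.67 zaxis [ 0.012 -0.027 -1.   ] f [  1.5 -17.6   0.1] w 0.0152 j [ 0.03  0.4   1.74 -0.03  0.99 -0.05]
tool shift mm [ 2.5  0.  -0.2]
turn deg [0.51 1.6  0.66]
```

Emit:
apply_moves(plan=[4,0,0,0,-1,0,1,4,0,0,0,0,0,1,2,0,0,0,0,0,1])

```text
time: 5.57
tcp_pos: [0.5491, 0.0942, 0.0364]
orientation: [2.07, 2.291, -0.06]
ft_force: [-0.1, -7.7, 1.6]
width: 0.0148
```

```bash
python3 -c "
from h import *
rel([.552-.0031,.0608+.0359,.0365])
for n,(x,y,X,Y) in (('scene',(275,170,395,255)),('top',(260,140,370,235))):
  p,d=optics.snapshot(n); cv2.imwrite(f'pics/{n}5.png',cv2.resize(p[y:Y,x:X,::-1],None,fx=5,fy=5,interpolation=2))
"
```

```text
t 5.57 tcp [0.5491 0.0942 0.0364] yawy 5.83 zaxis [ 0.013 -0.065 -0.998] f [-0.1 -7.7  1.6] w 0.0148 j [ 0.05  0.41  1.73 -0.08  0.99 -0.01]
tool shift mm [ 2.5  0.1 -0.2]
turn deg [0.42 3.78 0.82]
```

View pics/scene5.png

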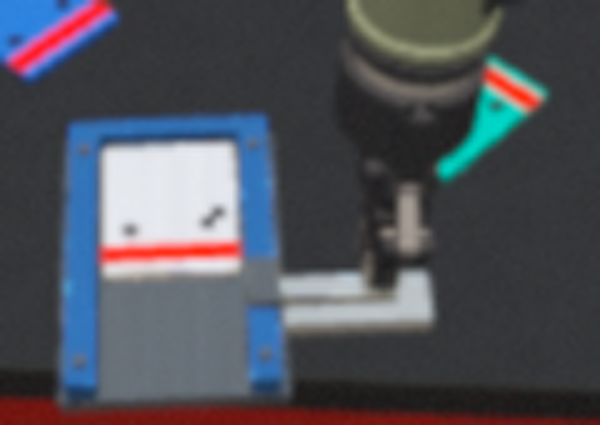

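View pics/top5.png

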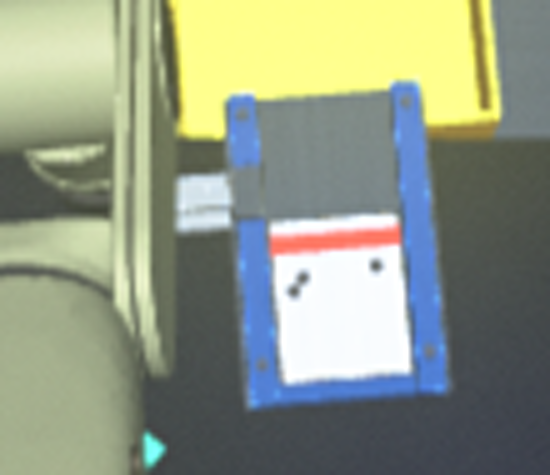

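The bolt is clear of the channel and resisted with 17 N, so it's against its end stop. I'll release and rise.

Emit:
apply_moves(plan=[0,0,0,0,0,0,1,0,0,0,0,0,0,0.5,0,0,0,0,0,0,0.5,0,0,0,0,0,0,0.5,0,0,-10,0,0,0,0.5,0,0,-15,0,0,0,0.5,0,0,-20,0,0,0,0.5,0,0,-15,0,1.8,0,1,0,0,-5,0,1.8,0,1,0,0,0,0,0,0,1])

```text
time: 6.5
tcp_pos: [0.5461, 0.1061, 0.1058]
orientation: [-2.099, -2.335, -0.013]
ft_force: [0.8, -0.7, 0.1]
width: 0.0068
```

```bash
python3 -c "
from h import *
rel([.455,-.0355,.08])
for n,(x,y,X,Y) in (('scene',(275,170,395,255)),):
  p,d=optics.snapshot(n); cv2.imwrite(f'pics/{n}6.png',cv2.resize(p[y:Y,x:X,::-1],None,fx=5,fy=5,interpolation=2))
  v,u=np.mgrid[200:235,330:370];C,D=ray(n,np.c_[u.ravel(),v.ravel()])
  X=C+D*d[v,u].reshape(-1,1)
  s=(X[:,2]>.035)&(X[:,2]<.073)&(abs(X[:,0]-.55)<.02);print(s.sum(),X[s].mean(0))
"
```

```text
t 6.5 tcp [0.5461 0.1061 0.1058] yawy 6.09 zaxis [ 0.005  0.007 -1.   ] f [ 0.8 -0.7  0.1] w 0.0068 j [ 0.03  0.3   1.71  0.01  1.13 -0.08]
tool shift mm [-131.3 -105.7   24.3]
turn deg [ 0.3  -0.38  1.09]
70 [0.55200195 0.09025185 0.0548162 ]
```

View pics/scene6.png

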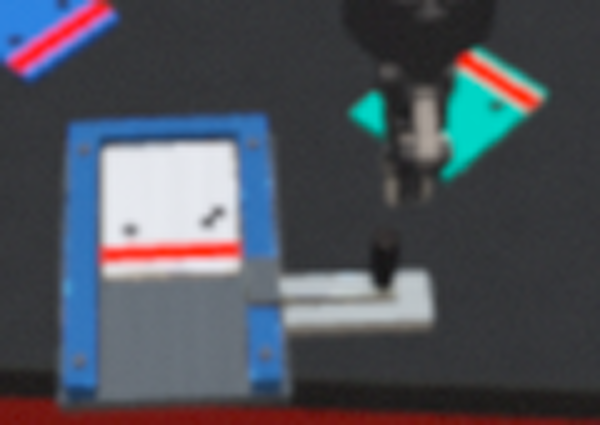

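```bash
python3 -c "
from h import *
q,_=optics.snapshot('scene')
p=np.load('scene_p0.npy')
for im,c in ((p,340),(q,352)):
  w=np.clip(48-im[219:224,c-8:c+9].max(2).astype(float),0,25); print((w*np.arange(c-8,c+9)).sum()/w.sum(), w.sum())
a=np.radians(5.2)
print(proj('scene',[[.552,.0615,.06]]))
for t in (.028,.03,.032,.034,.036): print(t,proj('scene',[[.552-t*np.sin(a),.0615+t*np.cos(a),.06]]))
for im in (p,q):
  print(im[224:236,316:332].max(2)) if 0 else None
"
```

```text
339.5966587112172 419.0
351.3083900226757 441.0
[[338.39522377 219.77497236]]
0.028 [[348.29327784 219.42728304]]
0.03 [[349.00013483 219.40245325]]
0.032 [[349.70697223 219.37762415]]
0.034 [[350.41379006 219.35279573]]
0.036 [[351.12058832 219.327968  ]]
```

Emit:
apply_moves(plan=[-27,-20,0,0,0,1,1,-27,-20,0,0,0,0,1,-27,-20,0,0,0,0,1,-27,-20,0,0,0,0,1,-15,-15,0,0,0,0,1,0,0,0,0,0,0,1])

```text
time: 7.1
tcp_pos: [0.4571, -0.0253, 0.0999]
orientation: [-2.108, -2.323, -0.003]
ft_force: [-0.5, 0.7, -0.0]
width: -0.0
```

```bash
python3 -c "
from h import *
rel([.460,-.036,.06],5.2)
"
```

```text
t 7.1 tcp [ 0.4571 -0.0253  0.0999] yawy 5.55 zaxis [-0.003  0.005 -1.   ] f [-0.5  0.7 -0. ] w -0.0 j [-0.25  0.12  1.94  0.    1.08 -0.35]
tool shift mm [-11.1   1.9  39.8]
turn deg [-0.12 -0.29  0.35]
```

Emit:
apply_moves(plan=[-6,2,12,0,0,0.3,1,-5,1,12,0,0,0,1,0,0,12,0,0,0,1,0,0,5,0,0,0,1,0,0,0,0,0,0,1])

```text
time: 7.52
tcp_pos: [0.46, -0.0345, 0.0559]
orientation: [-2.115, -2.313, -0.001]
ft_force: [-0.2, 0.9, 0.7]
width: -0.0005
```

```bash
python3 -c "
from h import *
rel([.460,-.036,.025],5.2)
for n,(x,y,X,Y) in (('scene',(270,150,390,255)),):
  p,d=optics.snapshot(n); cv2.imwrite(f'pics/{n}7.png',cv2.resize(p[y:Y,x:X,::-1],None,fx=5,fy=5,interpolation=2))
"
```

```text
t 7.52 tcp [ 0.46   -0.0345  0.0559] yawy 5.11 zaxis [-0.005  0.005 -1.   ] f [-0.2  0.9  0.7] w -0.0005 j [-0.27  0.2   1.96  0.    0.99 -0.36]
tool shift mm [-1.6  0.  30.8]
turn deg [-0.25 -0.32 -0.09]
```

View pics/scene7.png

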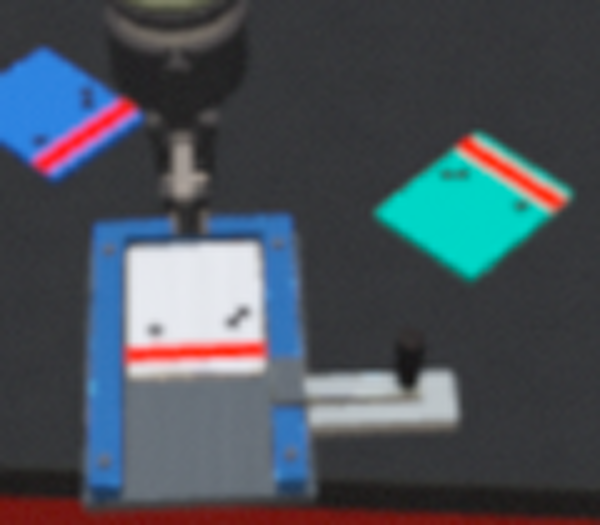

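The fingers are centred over the rear half of the blank. I'll descend in small steps.

Emit:
apply_moves(plan=[-1,0,8,0,0,0,1,-1,0,8,0,0,0,1,0,0,4,0,0,0,1,0,0,1,0,0,0,1])

```text
time: 7.9
tcp_pos: [0.462, -0.0355, 0.0347]
orientation: [-2.114, -2.318, -0.003]
ft_force: [-0.8, 0.5, 0.1]
width: 0.0
```

```bash
python3 -c "
from h import *
rel([.460,-.036,.023],5.2)
"
```

```text
t 7.9 tcp [ 0.462  -0.0355  0.0347] yawy 5.26 zaxis [-0.002  0.004 -1.   ] f [-0.8  0.5  0.1] w 0.0 j [-0.27  0.25  1.96  0.    0.93 -0.36]
tool shift mm [-0.4 -2.  11.7]
turn deg [-0.07 -0.26  0.06]
```

Emit:
apply_moves(plan=[0,-0.5,3,0,0,0,1,0,-0.5,3,0,0,0,1,0,0,2,0,0,0,1])

```text
time: 8.15
tcp_pos: [0.4613, -0.0355, 0.0262]
orientation: [-2.115, -2.319, -0.004]
ft_force: [-0.3, 0.6, 0.6]
width: -0.0001
```

Emit:
apply_moves(plan=[0,0,1.5,0,0,0,1,0,0,1.5,0,0,0,1])

```text
time: 8.32
tcp_pos: [0.4613, -0.0355, 0.0229]
orientation: [-2.115, -2.319, -0.004]
ft_force: [0.8, -0.3, -0.3]
width: 0.0
```

Emit:
apply_moves(plan=[0,0,1,0,0,0,1])

```text
time: 8.4
tcp_pos: [0.4613, -0.0356, 0.0217]
orientation: [-2.115, -2.319, -0.004]
ft_force: [0.1, 0.3, -0.3]
width: 0.0
```

Emit:
apply_moves(plan=[0,0,1,0,0,0,1])

```text
time: 8.48
tcp_pos: [0.4614, -0.0356, 0.0207]
orientation: [-2.115, -2.319, -0.004]
ft_force: [-0.2, -0.6, -0.7]
width: -0.0001
```

Emit:
apply_moves(plan=[0,0,1,0,0,0,1])

```text
time: 8.57
tcp_pos: [0.4615, -0.0356, 0.0206]
orientation: [-2.115, -2.318, -0.004]
ft_force: [-5.5, 1.4, 18.1]
width: 0.0
```

Emit:
apply_moves(plan=[0,0,1,0,0,0,1])

```text
time: 8.65
tcp_pos: [0.4617, -0.0357, 0.0206]
orientation: [-2.114, -2.318, -0.003]
ft_force: [-3.1, 0.2, 10.1]
width: -0.0002
```

Contact is at z = 0.0206, with about 10 N for a 1 mm command. I'll start dragging gently.

Emit:
apply_moves(plan=[0,2,1,0,0,0,1,0,3,1,0,0,0,1])

```text
time: 8.82
tcp_pos: [0.4668, -0.0356, 0.0207]
orientation: [-2.114, -2.319, -0.002]
ft_force: [-2.8, 0.1, 7.8]
width: -0.0004
```

Emit:
apply_moves(plan=[0,4,1,0,0,0,1,0,5,1,0,0,0,1])

```text
time: 8.98
tcp_pos: [0.4761, -0.0353, 0.0207]
orientation: [-2.113, -2.32, -0.0]
ft_force: [-1.5, -0.2, 6.4]
width: -0.0002
```

```bash
python3 -c "
from h import *
rel([.460,-.036,.023],5.2)
for n,(x,y,X,Y) in (('scene',(270,150,390,255)),):
  p,d=optics.snapshot(n); cv2.imwrite(f'pics/{n}8.png',cv2.resize(p[y:Y,x:X,::-1],None,fx=5,fy=5,interpolation=2))
st()
"
```

```text
t 8.98 tcp [ 0.4761 -0.0353  0.0207] yawy 5.33 zaxis [-0.002  0.002 -1.   ] f [-1.5 -0.2  6.4] w -0.0002 j [-0.26  0.3   1.93  0.    0.91 -0.35]
tool shift mm [  0.8 -16.1  -2.3]
turn deg [-0.13 -0.15  0.13]
t 9.03 tcp [ 0.4777 -0.0354  0.0208] yawy 5.32 zaxis [ 0.     0.002 -1.   ] f [ 0.8 -1.3  0.4] w 0.0 j [-0.26  0.3   1.93  0.    0.91 -0.35]
```

View pics/scene8.png

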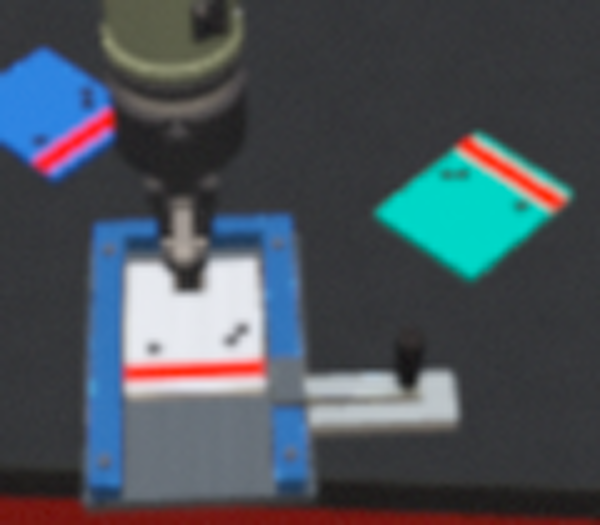

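The blank follows the fingers: the stripe moved from row 352 to 372 in the crop. I'll continue.

Emit:
apply_moves(plan=[0,0,1,0,0,0,1,0.2,4,1.1,0,0,0,1,0.2,5,1.2,0,0,0,1,0.2,5,1.2,0,0,0,1,0.2,5,1.2,0,0,0,1])

```text
time: 9.45
tcp_pos: [0.4974, -0.0341, 0.0207]
orientation: [-2.114, -2.323, 0.002]
ft_force: [-3.2, -0.1, 9.7]
width: -0.0003
```

Emit:
apply_moves(plan=[0.2,5,1.3,0,0,0,1,0.2,5,1.3,0,0,0,1,0.2,5,1.3,0,0,0,1,0.2,5,1.3,0,0,0,1,0.2,5,1.3,0,0,0,1])

```text
time: 9.87
tcp_pos: [0.5244, -0.0323, 0.0207]
orientation: [2.111, 2.324, -0.005]
ft_force: [-3.1, -0.5, 10.4]
width: 0.0002
```

```bash
python3 -c "
from h import *
rel([.460,-.036,.023],5.2)
for n,(x,y,X,Y) in (('scene',(270,150,390,255)),):
  p,d=optics.snapshot(n); cv2.imwrite(f'pics/{n}9.png',cv2.resize(p[y:Y,x:X,::-1],None,fx=5,fy=5,interpolation=2))
"
```

```text
t 9.87 tcp [ 0.5244 -0.0323  0.0207] yawy 5.5 zaxis [-0.    -0.004 -1.   ] f [-3.1 -0.5 10.4] w 0.0002 j [-0.22  0.38  1.82 -0.    0.95 -0.32]
tool shift mm [  2.5 -64.4  -2.3]
turn deg [-0.04  0.2   0.3 ]
```

View pics/scene9.png

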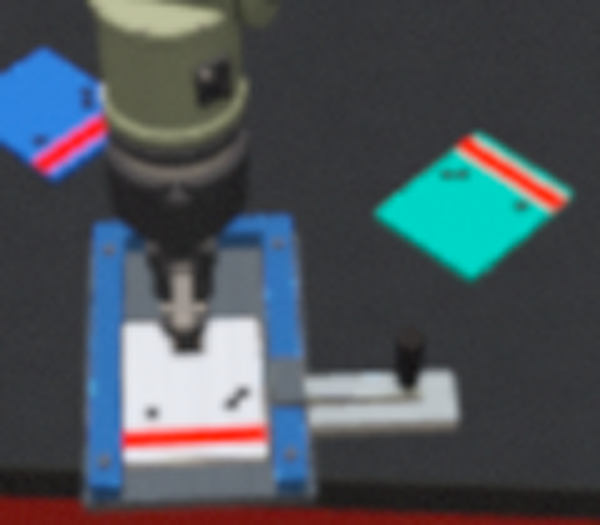

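The blank is sliding straight. I'll continue toward the lip.

Emit:
apply_moves(plan=[0.3,3,1.2,0,0,0,1,0.3,5,1.3,0,0,0,1,0.3,5,1.3,0,0,0,1,0.3,5,1.3,0,0,0,1,0.3,5,1.3,0,0,0,1,0.3,5,1.3,0,0,0,1,0.3,5,1.3,0,0,0,1])

```text
time: 10.5
tcp_pos: [0.5605, -0.0291, 0.0207]
orientation: [2.106, 2.322, -0.007]
ft_force: [-2.7, -1.0, 9.6]
width: 0.0001
```

Emit:
apply_moves(plan=[0.3,5,1.3,0,0,0,1,0.3,5,1.3,0,0,0,1,0.3,5,1.3,0,0,0,1,0.3,5,1.3,0,0,0,1,0.3,5,1.3,0,0,0,1])

```text
time: 10.92
tcp_pos: [0.5872, -0.0266, 0.0207]
orientation: [2.104, 2.321, -0.009]
ft_force: [-2.4, -0.2, 8.6]
width: 0.0002
```

```bash
python3 -c "
from h import *
rel([.616,-.022,.0207],5.2)
for n,(x,y,X,Y) in (('scene',(260,170,380,280)),):
  p,d=optics.snapshot(n); cv2.imwrite(f'pics/{n}10.png',cv2.resize(p[y:Y,x:X,::-1],None,fx=5,fy=5,interpolation=2))
"
```

```text
t 10.92 tcp [ 0.5872 -0.0266  0.0207] yawy 5.62 zaxis [ 0.003 -0.01  -1.   ] f [-2.4 -0.2  8.6] w 0.0002 j [-0.19  0.48  1.66 -0.01  1.   -0.28]
tool shift mm [ 1.8 29.1  0. ]
turn deg [0.1  0.61 0.42]
```

View pics/scene10.png

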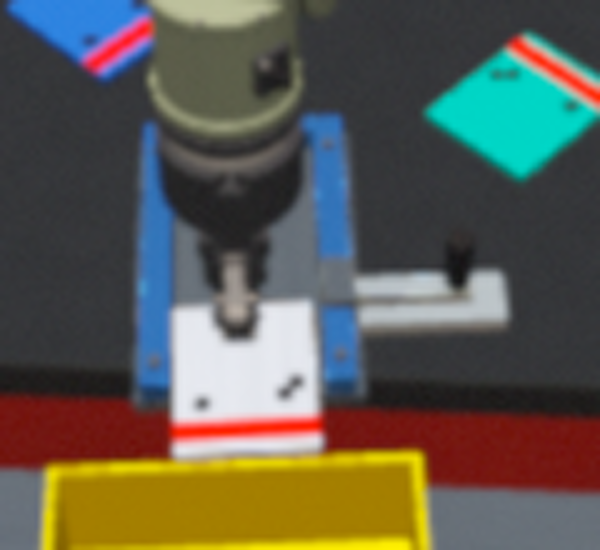

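Emit:
apply_moves(plan=[0.3,4,1.3,0,0,0,1,0.3,5,1.3,0,0,0,1,0.3,5,1.3,0,0,0,1,0.3,5,1.3,0,0,0,1,0.3,4,1.2,0,0,0,1])

```text
time: 11.38
tcp_pos: [0.6127, -0.0243, 0.0207]
orientation: [2.101, 2.319, -0.009]
ft_force: [-2.4, -0.0, 7.6]
width: -0.0002
```

```bash
python3 -c "
from h import *
rel([.616,-.022,.0207],5.2)
for n,(x,y,X,Y) in (('scene',(260,170,380,280)),):
  p,d=optics.snapshot(n); cv2.imwrite(f'pics/{n}11.png',cv2.resize(p[y:Y,x:X,::-1],None,fx=5,fy=5,interpolation=2))
st()
"
```

```text
t 11.38 tcp [ 0.6127 -0.0243  0.0207] yawy 5.66 zaxis [ 0.006 -0.013 -1.   ] f [-2.4 -0.   7.6] w -0.0002 j [-0.17  0.52  1.59 -0.01  1.02 -0.27]
tool shift mm [1.9 3.5 0. ]
turn deg [0.25 0.77 0.45]
t 11.43 tcp [ 0.6137 -0.0242  0.0208] yawy 5.66 zaxis [ 0.007 -0.013 -1.   ] f [-0.5  0.2  2.8] w 0.0001 j [-0.17  0.52  1.59 -0.01  1.02 -0.27]
```

View pics/scene11.png

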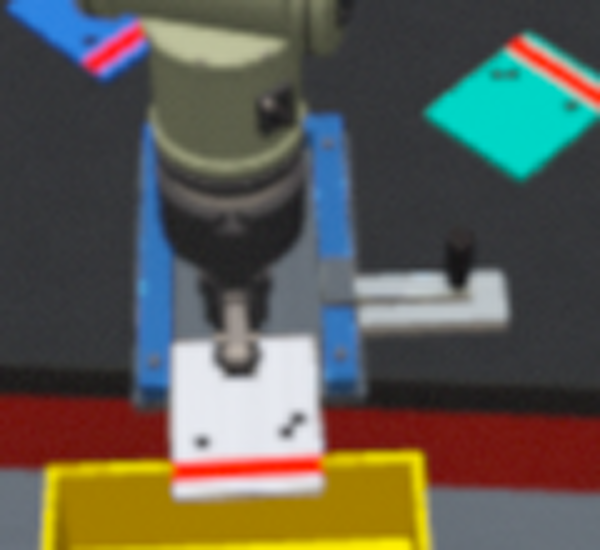

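Emit:
apply_moves(plan=[0.2,2,1.2,0,0,0,1,0.2,4,1.2,0,0,0,1,0,3,-3,0,0,0,1,0,0,-15,0,0,0,1,0,-5,-20,0,0,0,1,0,0,0,0,0,0,1,0,0,0,0,0,0,1,0,0,0,0,0,0,1])

```text
time: 12.1
tcp_pos: [0.6185, -0.0233, 0.059]
orientation: [2.098, 2.317, -0.006]
ft_force: [-0.3, 0.3, -0.9]
width: -0.0002
```

```bash
python3 -c "
from h import *
rel([.616,-.022,.0207],5.2)
for n,(x,y,X,Y) in (('scene',(240,170,380,350)),):
  p,d=optics.snapshot(n); cv2.imwrite(f'pics/{n}12.png',cv2.resize(p[y:Y,x:X,::-1],None,fx=3,fy=3,interpolation=2))
"
```

```text
t 12.1 tcp [ 0.6185 -0.0233  0.059 ] yawy 5.66 zaxis [ 0.009 -0.013 -1.   ] f [-0.3  0.3 -0.9] w -0.0002 j [-0.17  0.48  1.57 -0.01  1.08 -0.26]
tool shift mm [ 2.1 -2.6 38.3]
turn deg [0.46 0.81 0.46]
```

View pics/scene12.png

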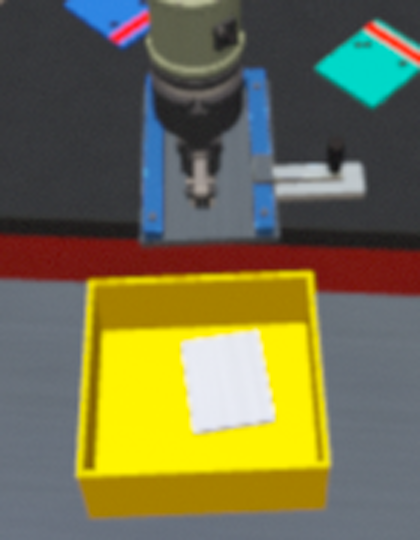

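The blank lies flat in the bin at (227,382) in the crop. I'll raise the arm, let things settle, check, and hand in.

Emit:
apply_moves(plan=[0,0,-20,0,0,0,1,0,0,-25,0,0,0,1,0,0,-20,0,0,0,1,0,0,0,0,0,0,1,0,0,0,0,0,0,1,0,0,0,0,0,0,1,0,0,0,0,0,0,1])

```text
time: 12.73
tcp_pos: [0.6108, -0.0214, 0.114]
orientation: [-2.108, -2.327, 0.023]
ft_force: [0.4, 0.7, 0.2]
width: -0.0
```

```bash
python3 -c "
from h import *
st()
p,d=optics.snapshot('scene'); cv2.imwrite('pics/scene13.png',p[:,:,::-1])
w=np.clip(48-p[219:224,344:361].max(2).astype(float),0,25); print((w*np.arange(344,361)).sum()/w.sum())
v,u=297,315
C,D=ray('scene',[[u,v]]);print(C+D[0]*d[v,u])
"
```

```text
t 12.73 tcp [ 0.6108 -0.0214  0.114 ] yawy 5.64 zaxis [-0.011 -0.01  -1.   ] f [0.4 0.7 0.2] w -0.0 j [-0.17  0.4   1.54 -0.01  1.2  -0.26]
351.22760290556903
[ 0.68828356 -0.00075277 -0.14207878]
```

View pics/scene13.png

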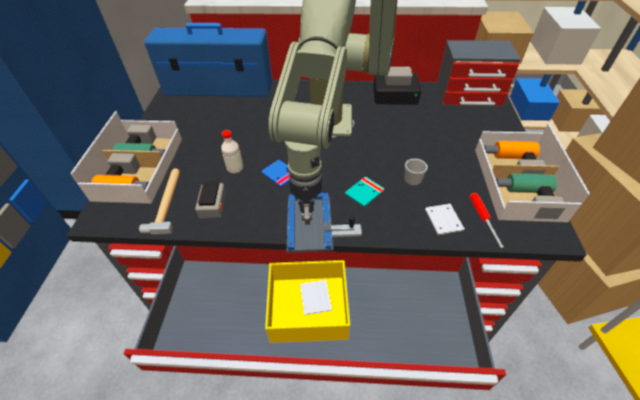

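The blank is at rest in the bin at (316,297), and the knob hasn't moved since it was drawn back (351,222). The bystanders look unmoved.

```bash
python3 -c "
from workcell import robot
print(robot.close_job())"
```

```text
the job is handed in; nothing more can be done
None
```

The reject blank is in the yellow bin, the bolt is left drawn back, and I handed the job in at about 12.8 s of the 58 s allowed. No verdict was reported.

- **Bolt:** I gripped the knob and pulled until it stopped hard at about 17 N. Two measurements agree on the travel: about 33.5 mm from the arm and 33.1 mm from the camera. That is above the required 32 mm but short of the nominal 36 mm. The bolt may have started a millimetre or two open, which I could not confirm. The knob was in the same place at the end.
- **Blank:** I pressed with shut fingers, mostly at 6 to 10 N, and dragged it flat along the channel and past the lip. The highest wrist force I read was about 19 N at first contact, under the 25 N limit. Readings came only at the end of each move.
- **Last checks:** The last picture shows the blank flat in the bin. Its top face is at z = -0.142, about 80 mm below the rim. The other objects look unmoved and the arm is clear.
- **Camera disagreement:** The two cameras differed by 3 to 4 mm in y. I settled this by comparing the finger with the knob in the scene view, which matched the top camera.

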